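Isolate the supply unit and rock its red fuse carrier out

ROBOT

A 6-joint arm with a two-finger parallel gripper is mounted at the origin on a cart in front of the work surface, level with it; the furniture and walls round the work are solid. World frame = base frame: x ahead of the robot, y to its left, z up, the work surface at z = 0. Lengths are in m, angles in rad, forces in N, time in s.
With the tool pointing down it reaches from about 0.25 to 0.775 m from the base axis. Payload 4 kg.
Tool frame: the origin (TCP) lies midway between the tips of the shut fingers; the grasp point (between the pads) lies 19 mm behind it; z points along the fingers, x is the direction in which the jaws open and shut, and the axes are right-handed (so a half turn about z gives the same grasp; the last joint's range is limited). The gripper opens to 94 mm and grips with 3 to 60 N. Pads are 16 mm wide; open, the fingers measure 119 mm over their backs; the gripper's body (75 mm by 177 mm) begins 78 mm behind the grasp point.
Start: joints at [1.175, 0.087, 1.371, -0, 1.684, -0.103], TCP at [0.159, 0.527, 0.206] pointing down, gripper open.
Joint ranges: [-3.1, 3.1], [-0.76, 2.03], [0.27, 2.55], [-1.08, 4.22], [0.17, 2.65], [-2.57, 2.57]. Speed limits (rad/s): [2.79, 2.79, 3.14, 3.14, 3.14, 3.14].

INTERFACE

Orientations are given as [roll, pitch, yaw] about the fixed x, y, z axes, in that order (R = Rz(yaw) Ry(pitch) Rx(roll)).
In Python, from bench import robot, eyes, close_job gives the robot as it stands.
- The arm moves only by the shell command python3 -m jog 'ROWS'. ROWS is JSON, a list of rows, each a list of 3 entries, a list of its own where there are three numbers: the turn, a rotation vector about the tool's x, y, z in degrees, then the shift along the tool's x, y, z in mm, then the closure, from -1 (fully open) to 1 (shut). In form: [[[wx, wy, wz], [x, y, z], claw], ...]. A call has 1 to 5 rows; each row is the pose to reach, as a shift and turn from the pose commanded when the call began, along the tool's axes at that moment; what a row does not reach only later rows make up. A row lasts 1/10 s, in which the tool goes at most 50 mm and 8.59 degrees, less where a joint would pass 70% of its speed; a pose out of reach is approached as far as the arm can. A call with a gripper value outside its range is refused whole. The fingers move at their own pace and stop on an object; the grip force is fixed at half the most. Time passes only in rows, so rows that repeat a pose let the fingers close. It gives the time, the measured TCP pose, the force and the opening at its end, in the units of the state.
- robot.get_obs(): the state, without advancing time (a new reading comes with each control period).
- eyes.snapshot(name): name is "scene" or "top" or "wrist"; returns (picture, depth): 480x640x3 uint8, red, green, blue; 480x640 float32, m along the optical axis (not along the pixel's ray), 0 where there is no reading.
- eyes.camera_params(name): a dict with "mtx" (3x3 intrinsics, pixels), "k1" (the pictures are not rectified: a ray, as slopes to the right and down, at radius r is drawn at 1 + k1 r^2 times it, then the intrinsics apply), "world_to_cam" (4x4, takes a point from world to camera coordinates). Camera axes: x right, y up, looking along -z (the intrinsics and any distortion apply to the point x, -y, -z); pixel columns grow to the right and rows downward; lengths in m; the calibration is good to about 2 mm. A picture is of the moment at which its call begins: read the wrist's pose just before it. camera_params takes no time and is no camera call; for the wrist camera it gives the pose at the moment of the call.
- close_job(): hands the job in, once; it reports no verdict.
The state is a dict: "time": time; "joint_positions": joint angles; "qvel": joint speeds; "joint_torque": joint torques, N m; "tool_pos": TCP position; "ee_rot": TCP orientation; "wrist_force": force on the tool from outside, world axes, zero at the start; "wrist_torque": the same for the moment, N m; "width": finger opening in m.
Only numpy, scipy, OpenCV 4.12 (cv2) and the standard library are available. Lean on these libraries where they do the work, as an engineer would, in place of code of your own. Each camera call takes 0.05 s, during which the arm holds its last target. There are 200 camera calls.

TASK

Isolate the bench supply unit by throwing its red switch lever over to OFF, then draw the fuse carrier with the red discs. Its blades are gripped tightly, so do not drag it straight up: rock it end to end, easing up its front end (the end nearer the robot) first, then its back end, and so on until both blades are free. Leave the green carrier seated and the tools where they lie, and finish still holding the red carrier upright and still over its own base, its blades about 2 cm clear of it.

Things in the scene. Friction and masses are not known exactly. Their poses are not given: they have to be found in the camera images.
- supply_box: portable supply unit: low grey steel enclosure 170 (x) x 220 (y) x 42 mm high, does not move; origin at the centre of its underside on the bench. On top: at y = +62 the isolator, a black block 96 (x) x 64 (y) x 26 mm high with a red lever; at y = -20 and -80 two white fuse bases 104 (x) x 44 (y) mm, tops 70 mm above the bench
- way_mid (a point): centre of the top face of the fuse base at y = -20 of the supply unit, 70 mm above the bench; axes as the unit's. Two slots at x = +-29, 14.5 mm long (x), hold sprung copper jaws that clamp a carrier's blades; end cheeks at x = +-49 stand 12 mm above the top face
- way_near (a point): the same point of the other fuse base, at y = -80 of the supply unit. Either carrier may be in either base
- isolator (a joint): angle of the red isolator lever about its pivot (rad): about 0 = ON, leaning 0.6 rad from upright toward the unit's -x (its front); 1.2 = OFF, leaning 0.6 rad toward +x. It goes over centre and springs to whichever side of 0.6 it is on; about 5 N at the tip throws it. A red flash on the block marks the ON end, a green one the OFF end
- switch_pivot (a point): pivot of the isolator lever, 58 mm above the bench; the lever swings in the unit's x-z plane above the black block
- isolator_tip (a point): end of the red lever, 50 mm from the pivot; the lever is 22 mm wide (y) and 12 mm thick (15 mm at the tip)
- carrier_red: black fuse carrier with red discs (top of its grip, both shoulders), 0.13 to 0.21 kg, loose but tight in its base. Body 80 (x) x 34 (y) x 16 mm, with an upright grip on it. Origin at the centre of the body's underside, which lies on the base's top face when home; x runs end to end through both blades, z up. Axes start parallel to the unit's
- carrier_red_grip (a point): point in the carrier's grip, 58 mm above its origin, where to take it. The grip is 40 (x) x 24 (y) mm, from 16 to 72 mm above the origin; best taken firmly across the 40 mm (a finger at each x face). Tilting the carrier here, end to end about the far edge of its body, takes up to about 25 N upward and 25 N sideways
- carrier_red_front (a point): lower end of the copper blade at the carrier's front, x = -29 (12 (x) x 4 (y) mm, 19.5 mm long below the underside). Two ridges across each blade snap past the jaws: the end comes up in two clicks, at about 3.5 and 9.5 mm of lift, each some 27 N at that blade; both ends at once take double
- carrier_red_back (a point): the same at the carrier's back, x = +29. In its slots the seated carrier can tilt only about 0.12 rad end to end (about 8 mm of lift at the raised blade), so a rock passes one click; a blade is out of its slot after 19.5 mm of lift
- carrier_green: the same kind of carrier with green discs, in the other base; stays seated. Origin at the centre of its underside
- screwdriver: slot screwdriver 268 mm long, 34 mm handle, lying on the bench; leave alone
- tape_roll: roll of black insulating tape, 68 mm across, 19 mm high, lying on the bench; leave alone
- tape_measure: yellow tape measure 66 x 81 x 32 mm on the bench; leave alone

How it is judged:
On the way, in this order (a step that is already met when the one before it is completed fails the run):
1. the isolator lever is thrown to OFF (value of joint isolator above 1 rad), for 0.2 s.
2. the red carrier is rocked back: its front end is up past its first click, its grip leans to the back, both blades still in their slots (z of carrier_red_front in the frame of supply_box between 0.055 and 0.07 m and x of carrier_red_grip in the frame of supply_box above 0.003 m and z of carrier_red_back in the frame of supply_box below 0.07 m), for 0.1 s.
3. then it is rocked forward: its back end is up past its first click, its grip leans to the front, both blades still in their slots (z of carrier_red_back in the frame of supply_box between 0.055 and 0.07 m and x of carrier_red_grip in the frame of supply_box below -0.003 m and z of carrier_red_front in the frame of supply_box below 0.07 m), for 0.1 s.
At the end, for the whole second after the job is handed in: the isolator is OFF (joint above 1.0); the fingers hold the red carrier nearly still and upright (within 0.25 rad) over its base (within 30 mm sideways), both blade ends 4 to 45 mm above the base's top face, touching neither the unit nor the green carrier; the green carrier is seated (value of joint isolator above 1 rad and z of carrier_red_front in the frame of supply_box between 0.074 and 0.115 m and z of carrier_red_back in the frame of supply_box between 0.074 and 0.115 m and (horizontal distance between carrier_red and way_mid below 0.03 m or horizontal distance between carrier_red and way_near below 0.03 m) and angle between carrier_red's own z axis and vertical below 0.25 rad and linear speed of carrier_red below 0.03 m/s and contact force between the fingers and carrier_red above 1 N and contact force between carrier_red and supply_box below 0.2 N and contact force between carrier_red and carrier_green below 0.2 N and z of carrier_green in the frame of supply_box below 0.0735 m and angle between carrier_green's own z axis and vertical below 0.08 rad); the arm keeps its last pose, push and grip.
It fails at once if the red carrier is worked loose (either end up 5 mm) while the isolator is not OFF (value of joint isolator below 0.9 rad and z of any of carrier_red_front, carrier_red_back in the frame of supply_box above 0.0555 m).
It fails at once if the green carrier is lifted or shifted more than 6 mm (distance of carrier_green from where it was at the start of the episode above 0.006 m).
It fails at once if the screwdriver is shifted more than 30 mm (distance of screwdriver from where it was at the start of the episode above 0.03 m).
It fails at once if the tape roll is shifted more than 30 mm (distance of tape_roll from where it was at the start of the episode above 0.03 m).
It fails at once if the tape measure is shifted more than 30 mm (distance of tape_measure from where it was at the start of the episode above 0.03 m).
It also fails if it takes over 58 s, if anything falls off the work surface, if the arm or the gripper's body presses on something with over 40 N, if the wrist force passes 120 N, or if a joint passes its speed limit or range.

## Working session

There is one attempt and no reset: what is moved stays moved. The work goes in short steps, Python scripts to look and compute and a shell command to move; the robot and the scene stay as the last step left them, time stands still between calls to the robot, and variables do not carry over. Pictures are saved under pics/ and viewed, about 8 in all and at most 12, crops included, and the job is handed in when it is done.

```bash
ls; mkdir -p pics; python3 - <<'E'
from bench import robot, eyes
import cv2, numpy as np
print(robot.get_obs())
for n in ("top","scene"):
    p,d=eyes.snapshot(n); cv2.imwrite(f"pics/{n}0.png",p[:,:,::-1]); np.savez(f"pics/{n}0.npz",p=p,d=d)
    c=eyes.camera_params(n); print(n,c)
E
```

```text
pics
{'time': 0.0, 'joint_positions': array([ 1.17490112e+00,  8.79050632e-02,  1.37222361e+00, -1.53221854e-05,
        1.68358813e+00, -1.03067133e-01]), 'qvel': array([ 3.72758508e-06, -4.05657544e-05,  2.77128894e-04,  1.93179850e-04,
       -5.67385989e-04, -7.21256917e-04]), 'joint_torque': array([ 3.97189960e-04, -3.40175271e+01, -3.02432477e+01,  7.18603539e-02,
        3.26584722e-02, -1.86419079e-04]), 'tool_pos': array([0.15854655, 0.52608886, 0.20434701]), 'ee_rot': array([-3.14138926e+00,  2.11444092e-03,  1.27796676e+00]), 'wrist_force': array([-0.04151078,  0.70534754,  0.64698444]), 'wrist_torque': array([-0.04037498, -0.00594375,  0.01117409]), 'width': 0.09422536043608597}
top {'mtx': array([[524.50323431,   0.        , 318.76718552],
       [  0.        , 524.50323431, 238.31502843],
       [  0.        ,   0.        ,   1.        ]]), 'k1': -0.04762570767423527, 'world_to_cam': array([[ 0.11757455, -0.99304169,  0.00666573,  0.1104365 ],
       [ 0.96686657,  0.11600189,  0.22740404, -0.60043713],
       [-0.22659493, -0.02029206,  0.97377768, -1.07451604],
       [ 0.        ,  0.        ,  0.        ,  1.        ]])}
scene {'mtx': array([[520.0984165 ,   0.        , 317.97582416],
       [  0.        , 520.0984165 , 233.72544705],
       [  0.        ,   0.        ,   1.        ]]), 'k1': -0.11749276261974607, 'world_to_cam': array([[ 0.8679273 , -0.49657937,  0.01054183, -0.41052839],
       [ 0.21349293,  0.39214084,  0.89478843, -0.27992607],
       [-0.44846736, -0.7743607 ,  0.44636592, -0.76904598],
       [ 0.        ,  0.        ,  0.        ,  1.        ]])}
```

View pics/top0.png

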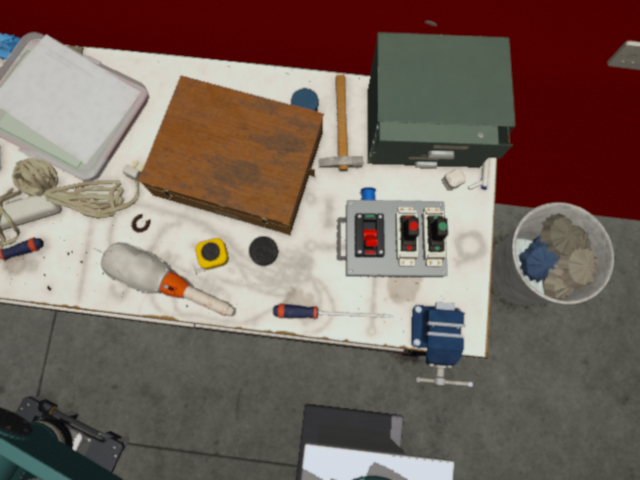

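View pics/scene0.png

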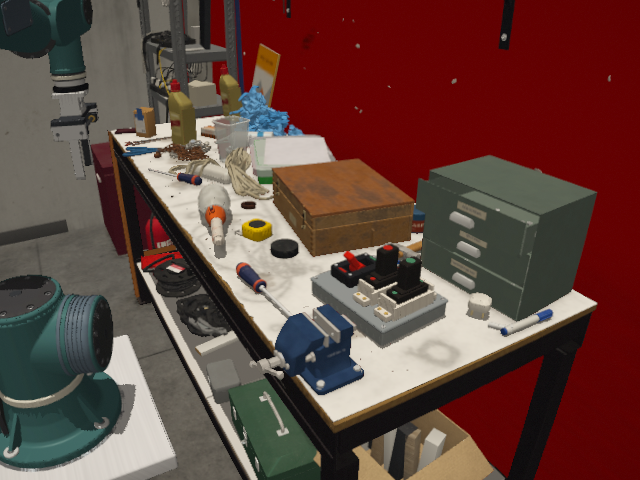

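The top view shows the unit at about (347–446, 200–276). The isolator lever is at (370,238), red in the middle base at (410,228), and green in the near base at (438,230). Next I'll measure these.

```bash
cat > h.py <<'E'
import cv2, numpy as np
from bench import eyes
def cloud(c,d):
    "world xyz per pixel from depth"
    h,w=d.shape; M=c["mtx"]; v,u=np.mgrid[:h,:w]
    a=(u-M[0,2])/M[0,0]; b=(v-M[1,2])/M[1,1]; x,y=a.copy(),b.copy()
    for _ in range(8):
        s=1+c["k1"]*(x*x+y*y); x,y=a/s,b/s
    P=np.stack([x*d,-y*d,-d],-1); T=np.linalg.inv(c["world_to_cam"])
    return P@T[:3,:3].T+T[:3,3], np.stack([x,-y,-np.ones_like(x)],-1)@T[:3,:3].T, T[:3,3]
def plane(R,o,uv,z):
    r=R[int(uv[1]),int(uv[0])]; return o+r*(z-o[2])/r[2]
E
python3 - <<'E'
from h import *
for n,box in (("top",(330,180,460,285)),("scene",(300,230,460,350))):
    f=np.load(f"pics/{n}0.npz");p,d=f["p"],f["d"];c=eyes.camera_params(n)
    W,R,o=cloud(c,d); x0,y0,x1,y1=box
    sub=np.zeros(d.shape,bool);sub[y0:y1,x0:x1]=1; sub&=d>0
    z=W[...,2]; hsv=cv2.cvtColor(p,cv2.COLOR_RGB2HSV)
    print(n,"bench z",np.median(z[sub&(z<.02)]))
    m=sub&(z>.036)&(z<.048)&(hsv[...,2]>90)&(hsv[...,1]<60)
    m=cv2.morphologyEx(m.astype(np.uint8),cv2.MORPH_OPEN,np.ones((3,3)))>0
    q=W[m]; print("boxtop n,z",m.sum(),np.median(q[:,2]),cv2.minAreaRect(q[:,:2].astype(np.float32)*1000))
    for nm,mm in (("red",((hsv[...,0]<8)|(hsv[...,0]>172))&(hsv[...,1]>150)&(hsv[...,2]>80)),("green",(hsv[...,0]>60)&(hsv[...,0]<90)&(hsv[...,1]>110))):
        k,l,s,ce=cv2.connectedComponentsWithStats((mm&sub).astype(np.uint8))
        for i in range(1,k):
            if s[i,4]>8: print(nm,s[i],ce[i].round(1),np.median(W[l==i],0).round(4),W[l==i].min(0).round(3),W[l==i].max(0).round(3))
    # tall things behind
    if n=="top":
        for v in (165,150,130): print("cab",[W[v,u].round(3) for u in (380,440,500)])
        for u in (440,): print("vise",[W[v,u].round(3) for v in (305,330,360)])
        big=cv2.resize(p[170:300,320:470],None,fx=5,fy=5,interpolation=cv2.INTER_CUBIC);cv2.imwrite("pics/crop.png",big[:,:,::-1])
E
```

```text
top bench z 0.001194669069266019
boxtop n,z 3635 0.043108402625305686 ((640.329345703125, -5.7230682373046875), (226.005615234375, 261.5869445800781), 6.119372844696045)
red [406 216   4   3  10] [407.5 217. ] [ 0.647  -0.0019  0.0887] [ 0.63  -0.009  0.086] [0.652 0.004 0.143]
red [409 221   9  10  73] [413.1 225.2] [ 0.6161 -0.0095  0.1433] [ 0.606 -0.018  0.139] [ 0.626 -0.001  0.149]
red [363 229  15  18 238] [370.1 237.3] [0.5962 0.0708 0.0743] [0.574 0.053 0.045] [0.624 0.086 0.11 ]
red [407 245   5   5  23] [409.  247.2] [ 0.5823 -0.0137  0.0885] [ 0.577 -0.018  0.085] [ 0.587 -0.009  0.094]
red [365 250  10   4  28] [369.6 251.9] [0.566  0.0681 0.0701] [0.562 0.058 0.065] [0.571 0.078 0.074]
green [366 215   8   2  11] [369.9 215.3] [0.6482 0.0748 0.0701] [0.646 0.068 0.067] [0.65  0.084 0.073]
green [439 223   7   7  42] [442.1 225.8] [ 0.6221 -0.0692  0.1442] [ 0.614 -0.075  0.141] [ 0.628 -0.062  0.149]
green [436 246   3   4   9] [436.9 247.7] [ 0.5877 -0.0736  0.0884] [ 0.586 -0.075  0.085] [ 0.591 -0.071  0.091]
cab [array([0.795, 0.058, 0.002]), array([ 0.807, -0.083, 
[... 583 characters left out ...]
0082] [0.887 0.22  0.004] [0.912 0.237 0.011]
red [383 245  10   6  42] [387.6 247.3] [ 0.6157 -0.0114  0.1424] [ 0.606 -0.019  0.14 ] [0.625 0.001 0.143]
red [344 251  21  20 197] [353.1 261.6] [0.5912 0.0622 0.0786] [0.572 0.053 0.05 ] [0.634 0.101 0.103]
red [338 267   9   6  25] [342.1 269.4] [0.5655 0.0675 0.0683] [0.56  0.055 0.067] [0.571 0.08  0.071]
red [370 277   6   3  15] [372.3 277.9] [ 0.5821 -0.0132  0.0859] [ 0.579 -0.018  0.084] [ 0.589 -0.007  0.087]
green [406 258   9   5  25] [410.  260.3] [ 0.6212 -0.0705  0.1428] [ 0.615 -0.076  0.141] [ 0.628 -0.062  0.145]
green [392 291   5   3   9] [394.1 292.2] [ 0.5892 -0.0732  0.0858] [ 0.585 -0.076  0.084] [ 0.593 -0.07   0.087]
```

View pics/crop.png

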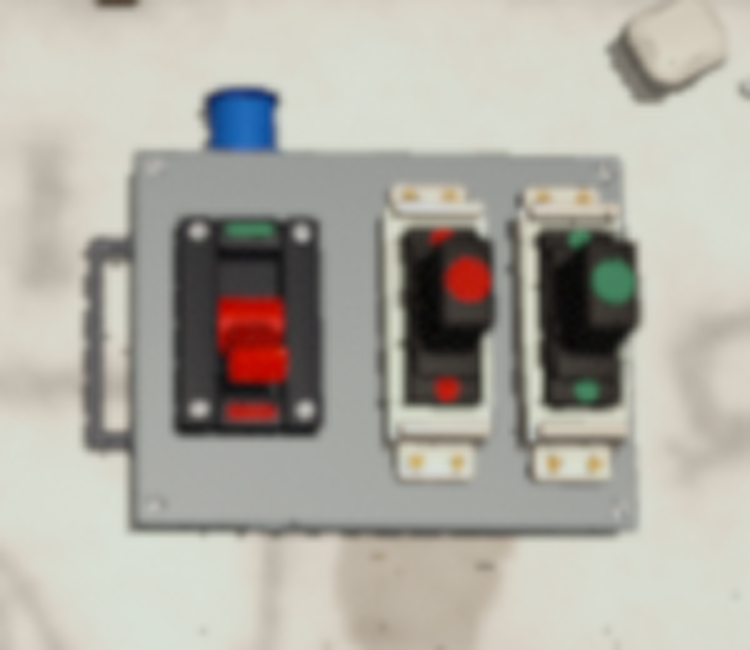

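Measurements:

| Item | Measured | Check |
|---|---|---|
| Unit yaw | about 5.3° | Flashes 4.9°, box outline 5.6–6.1° |
| Red carrier grip | (0.616, -0.010), disc at z ≈ 0.143 | Expected z 0.142 |
| Green carrier | 60 mm from red | Matches the stated spacing |
| Isolator pivot | (0.6075, 0.071) | 82 mm from red, as expected |

The red carrier is in way_mid. I'll move now.

```bash
cat > rel.py <<'E'
import sys, numpy as np
from scipy.spatial.transform import Rotation as R
from bench import robot
# usage: rel.py x y z [pitch_deg] : delta in tool axes to reach TCP there, tool down, x along unit x, pitched about unit +y
a=[float(v) for v in sys.argv[1:]]; o=robot.get_obs()
C=R.from_euler('xyz',o["ee_rot"]); p=a[3] if len(a)>3 else 0
T=R.from_euler('z',5.3,degrees=True)*R.from_euler('y',p,degrees=True)*R.from_euler('x',180,degrees=True)
print("turn",(C.inv()*T).as_rotvec(degrees=True).round(1),"shift",(C.inv().apply(np.array(a[:3])-o["tool_pos"])*1000).round(1))
print(o["time"],o["tool_pos"].round(4),np.degrees(o["ee_rot"]).round(1),o["wrist_force"].round(1),o["width"])
E
python3 -m jog '[[[0,0,68],[-325,515,0],1],[[0,0,68],[-325,515,0],1],[[0,0,68],[-325,515,0],1],[[0,0,68],[-325,515,0],1],[[0,0,68],[-325,515,0],1]]'; python3 rel.py 0.558 0.066 0.2
```

```text
time: 0.6
tool_pos: [0.3233, 0.3361, 0.205]
ee_rot: [3.142, 0.0, 0.522]
wrist_force: [1.7, 0.3, 0.6]
width: 0.057
turn [ 0.   0.  24.6] shift [ 68.6 351.2   5. ]
0.6 [0.3233 0.3361 0.205 ] [180.    0.   29.9] [1.7 0.3 0.6] 0.057023947738762584
```

```bash
python3 -m jog '[[[0,0,24.6],[69,351,5],1],[[0,0,24.6],[69,351,5],1],[[0,0,24.6],[69,351,5],1],[[0,0,24.6],[69,351,5],1],[[0,0,24.6],[69,351,5],1]]'; python3 rel.py 0.558 0.066 0.2
```

```text
time: 1.1
tool_pos: [0.4887, 0.1484, 0.2016]
ee_rot: [-3.141, 0.0, 0.098]
wrist_force: [0.6, -0.1, -0.0]
width: 0.0178
turn [-0.   0.   0.3] shift [60.9 88.8  1.5]
1.1 [0.4887 0.1484 0.2016] [-180.     0.     5.6] [ 0.6 -0.1 -0. ] 0.017793992236548643
```

```bash
python3 -m jog '[[[0,0,0],[55,82,0],1],[[0,0,0],[55,82,0],1],[[0,0,0],[55,82,0],1],[[0,0,0],[55,82,0],1]]'; python3 rel.py 0.558 0.066 0.088
```

```text
time: 1.5
tool_pos: [0.5506, 0.0732, 0.2009]
ee_rot: [-3.141, 0.002, 0.096]
wrist_force: [-0.3, 0.1, -0.8]
width: 0.0009
turn [-0.   0.1  0.2] shift [  6.9   8.  112.8]
1.5 [0.5506 0.0732 0.2009] [-1.8e+02  1.0e-01  5.5e+00] [-0.3  0.1 -0.8] 0.0008635913242375325
```

```bash
python3 -m jog '[[[0,0,0],[6,7,40],1],[[0,0,0],[6,7,80],1],[[0,0,0],[6,7,112],1],[[0,0,0],[6,7,112],1]]'; python3 rel.py 0.558 0.066 0.088; python3 -m jog '[[[0,0,0],[15,0,0],1],[[0,0,0],[30,0,0],1],[[0,0,0],[42,0,0],1],[[0,0,0],[54,0,0],1],[[0,0,0],[54,0,0],1]]'; python3 rel.py 0.6075 0.071 0.088
```

```text
time: 1.9
tool_pos: [0.5523, 0.0692, 0.0843]
ee_rot: [-3.14, 0.012, 0.101]
wrist_force: [-0.7, -0.1, 0.5]
width: 0.0005
turn [-0.1  0.7  0.5] shift [ 5.3  3.7 -3.8]
1.9 [0.5523 0.0692 0.0843] [-179.9    0.7    5.8] [-0.7 -0.1  0.5] 0.0005415716178672485
time: 2.4
tool_pos: [0.6129, 0.0744, 0.0932]
ee_rot: [-3.142, -0.005, 0.1]
wrist_force: [-0.3, -1.1, -0.1]
width: 0.0002
turn [-0.  -0.3  0.4] shift [-5.7  2.8  5.2]
2.4 [0.6129 0.0744 0.0932] [-180.    -0.3    5.7] [-0.3 -1.1 -0.1] 0.00016461056319780153
```

```bash
python3 -m jog '[[[0,0,0],[-4,0,-45],1],[[0,0,0],[-4,0,-90],0],[[0,0,0],[-5,45,-110],-1],[[0,0,0],[-5,85,-110],-1],[[0,0,0],[-5,85,-110],-1]]';python3 -m jog '[[[0,0,0],[0,0,0],-1],[[0,0,0],[0,0,0],-1],[[0,0,0],[0,0,0],-1]]'; python3 rel.py 0.616 -0.0105 0.2
python3 - <<'E'
from h import *
c=eyes.camera_params("wrist");p,d=eyes.snapshot("wrist");np.savez("pics/w1.npz",p=p,d=d);cv2.imwrite("pics/w1.png",p[:,:,::-1])
c2=eyes.camera_params("scene");s,d2=eyes.snapshot("scene");np.savez("pics/s1.npz",p=s,d=d2)
cv2.imwrite("pics/s1.png",cv2.resize(s[170:360,290:480],None,fx=3,fy=3)[:,:,::-1])
W,R,o=cloud(c,d); hsv=cv2.cvtColor(p,cv2.COLOR_RGB2HSV)
for nm,mm in (("red",((hsv[...,0]<8)|(hsv[...,0]>172))&(hsv[...,1]>150)&(hsv[...,2]>80)),("green",(hsv[...,0]>60)&(hsv[...,0]<90)&(hsv[...,1]>110))):
    k,l,s,ce=cv2.connectedComponentsWithStats(mm.astype(np.uint8))
    for i in range(1,k):
        if s[i,4]>60: print(nm,s[i],ce[i].round(1),np.median(W[l==i],0).round(4))
E
```

```text
time: 2.9
tool_pos: [0.6147, -0.0157, 0.2024]
ee_rot: [3.139, -0.003, 0.094]
wrist_force: [-0.5, 0.1, -0.1]
width: 0.0293
time: 3.2
tool_pos: [0.614, -0.0105, 0.1997]
ee_rot: [-3.141, 0.001, 0.101]
wrist_force: [-0.0, 0.1, -0.2]
width: 0.0533
turn [-0.   0.   0.5] shift [ 2.   0.2 -0.3]
3.2 [ 0.614  -0.0105  0.1997] [-180.     0.     5.8] [-0.   0.1 -0.2] 0.053340476065377
red [120   0  33   6 145] [136.5   1.9] [0.4361 0.1693 0.0261]
red [ 308  119   58   34 1682] [336.1 134.6] [0.6183 0.074  0.0829]
red [270 124   7  25 133] [273.2 134.5] [0.5673 0.0699 0.0682]
red [279 232   8   9  63] [282.7 236.2] [ 0.5831 -0.0132  0.0866]
red [312 245  23  23 402] [323.  256.3] [ 0.6165 -0.0094  0.1426]
green [367 124   8  25 153] [370.8 135.9] [0.6486 0.0761 0.0682]
green [280 296  10  10  80] [284.9 300.8] [ 0.5894 -0.0727  0.0864]
green [356 296  10  10  84] [360.2 300.3] [ 0.6565 -0.0653  0.0866]
green [312 322  24  22 407] [323.4 332.9] [ 0.623  -0.0691  0.1424]
```

View pics/s1.png

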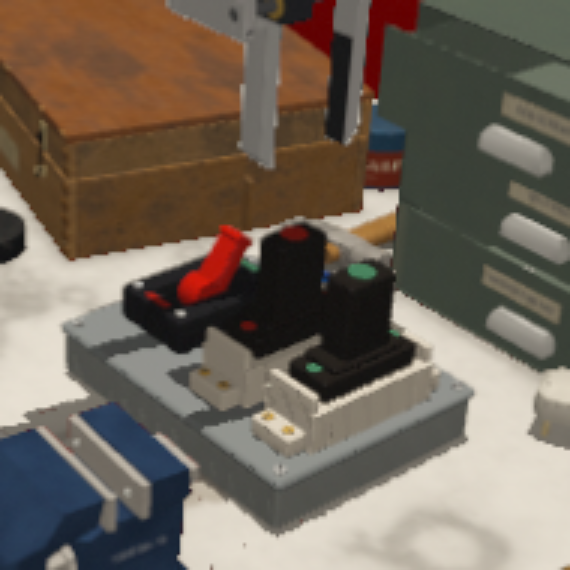

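View pics/w1.png

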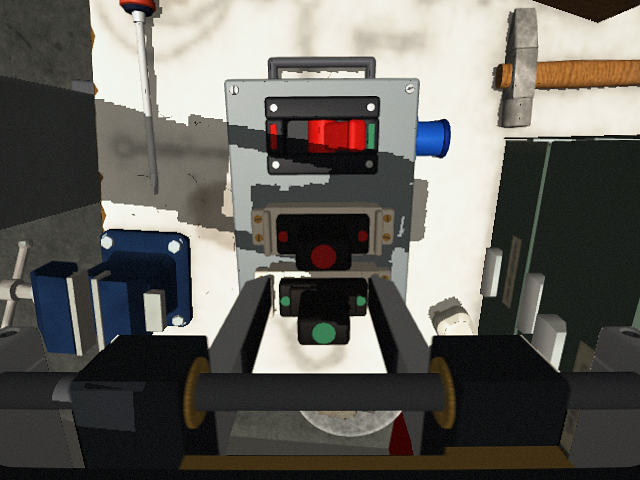

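The scene crop shows the lever leaning back, which is OFF. The wrist view has the red grip at (323,256), giving (0.6165, -0.0094). Next I descend and grip.

```bash
python3 -m jog '[[[0,0,0],[3,-1,20],-1],[[0,0,0],[3,-1,40],-1],[[0,0,0],[3,-1,60],-1],[[0,0,0],[3,-1,80],-1],[[0,0,0],[3,-1,91],-1]]';python3 -m jog '[[[0,0,0],[0,0,0],-1],[[0,0,0],[0,0,0],-1]]'; python3 rel.py 0.6165 -0.0095 0.109
```

```text
time: 3.8
tool_pos: [0.6162, -0.0099, 0.1066]
ee_rot: [-3.141, 0.003, 0.1]
wrist_force: [-0.1, 0.7, 0.2]
width: 0.094
time: 4.0
tool_pos: [0.6177, -0.0105, 0.1096]
ee_rot: [-3.142, -0.001, 0.099]
wrist_force: [0.3, -0.3, 0.3]
width: 0.0938
turn [-0.  -0.   0.4] shift [-1.1 -1.1  0.6]
4.0 [ 0.6177 -0.0105  0.1096] [-180.    -0.     5.7] [ 0.3 -0.3  0.3] 0.09384055188096303
```

```bash
python3 -m jog '[[[0,0,0],[-1,-1,0],0.5],[[0,0,0],[-1,-1,0],1],[[0,0,0],[-1,-1,0],1],[[0,0,0],[-1,-1,0],1],[[0,0,0],[-1,-1,0],1]]';python3 -m jog '[[[0,0,0],[0,0,0],1],[[0,0,0],[0,0,0],1],[[0,0,0],[0,0,0],1],[[0,0,0],[0,0,0],1],[[0,0,0],[0,0,0],1]]'; python3 rel.py 0.6165 -0.0095 0.109
```

```text
time: 4.5
tool_pos: [0.6164, -0.0099, 0.1092]
ee_rot: [3.142, -0.0, 0.099]
wrist_force: [0.0, -1.0, -0.0]
width: 0.0574
time: 5.0
tool_pos: [0.6164, -0.0099, 0.109]
ee_rot: [-3.142, -0.0, 0.099]
wrist_force: [-0.4, 0.6, 0.6]
width: 0.04
turn [-0.  -0.   0.4] shift [ 0.2 -0.4 -0. ]
5.0 [ 0.6164 -0.0099  0.109 ] [-180.    -0.     5.7] [-0.4  0.6  0.6] 0.03999731501735528
```

Gripped at 40.0 mm. The first rock lifts the front, pivoting about the body's back edge.

```bash
python3 -m jog '[[[0,-2.1,0],[1.5,0,-1.4],1],[[0,-4.2,0],[3,0,-2.8],1],[[0,-6.3,0],[4.5,0,-4.2],1],[[0,-6.3,0],[4.5,0,-4.2],1]]';python3 rel.py 0.6165 -0.0099 0.109;python3 -m jog '[[[0,0,0],[0,0,0],1],[[0,0,0],[0,0,0],1]]';python3 rel.py 0.6165 -0.0099 0.109
cat > look.py <<'E'
import sys
from h import *
c=eyes.camera_params("scene");s,d=eyes.snapshot("scene");W,R,o=cloud(c,d);hsv=cv2.cvtColor(s,cv2.COLOR_RGB2HSV)
cv2.imwrite(f"pics/{sys.argv[1]}.png",cv2.resize(s[170:360,290:480],None,fx=4,fy=4)[:570+190,:][:,:,::-1][:600])
m=((hsv[...,0]<8)|(hsv[...,0]>172))&(hsv[...,1]>150)&(hsv[...,2]>60);m[:220]=0;m[340:]=0;m[:,:320]=0;m[:,450:]=0
k,l,s,ce=cv2.connectedComponentsWithStats(m.astype(np.uint8))
for i in range(1,k):
    if s[i,4]>6: print("red",s[i],ce[i].round(1),np.median(W[l==i],0).round(4))
E
python3 look.py r1
```

```text
time: 5.4
tool_pos: [0.6215, -0.0094, 0.1129]
ee_rot: [-3.141, 0.11, 0.099]
wrist_force: [0.0, -0.4, -0.4]
width: 0.0398
turn [0.  6.3 0.4] shift [-4.5  0.   4.4]
5.4 [ 0.6215 -0.0094  0.1129] [-180.     6.3    5.7] [ 0.  -0.4 -0.4] 0.03984382273111534
time: 5.6
tool_pos: [0.6213, -0.0094, 0.1128]
ee_rot: [-3.142, 0.108, 0.099]
wrist_force: [2.8, 0.4, -3.6]
width: 0.0395
turn [0.  6.2 0.4] shift [-4.4  0.   4.3]
5.6 [ 0.6213 -0.0094  0.1128] [-180.     6.2    5.7] [ 2.8  0.4 -3.6] 0.03954173761958168
red [413 221  11   4  32] [417.6 222. ] [0.8972 0.2279 0.032 ]
red [412 227  12   5  56] [417.1 229. ] [0.8987 0.2271 0.0117]
red [388 243   8   4  24] [391.7 244.6] [ 0.6239 -0.0121  0.1462]
red [349 245  25  27 316] [361.1 258.7] [0.6151 0.0696 0.0755]
red [338 267   9   5  18] [341.7 269. ] [0.5668 0.0684 0.0687]
red [372 273   4   3   9] [373.4 274.3] [ 0.5852 -0.0126  0.0931]
```

View pics/r1.png

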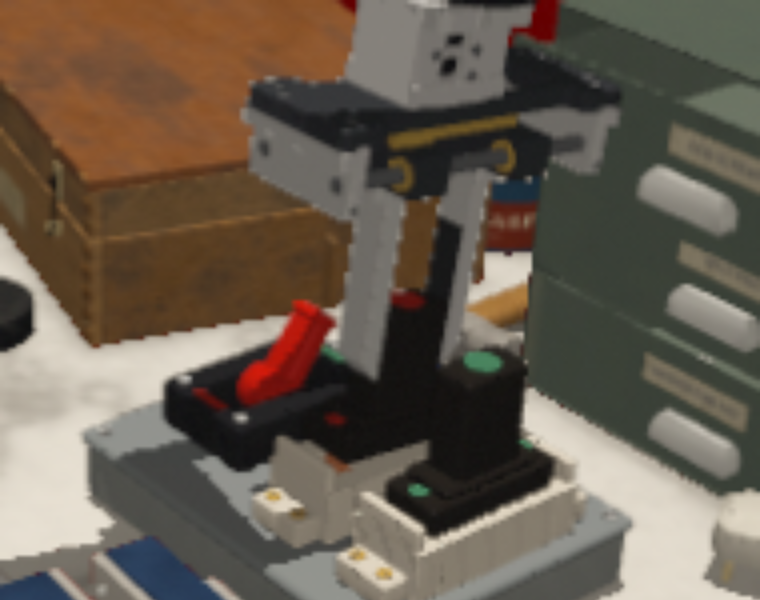

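The front is up about 7 mm (disc z 0.086 → 0.093), the grip leans back, and the lever is OFF. Next I rock forward about the front blade.

```bash
python3 rel.py 0.6120 -0.0103 0.117 -6.4; python3 -m jog '[[[0,3.2,0],[-2.4,0,-0.8],1],[[0,6.4,0],[-4.8,0,-1.6],1],[[0,9.5,0],[-7.2,0,-2.4],1],[[0,12.6,0],[-9.7,0,-3.3],1],[[0,12.6,0],[-9.7,0,-3.3],1]]';python3 rel.py 0.6120 -0.0103 0.117 -6.4; python3 -m jog '[[[0,0,0],[0,0,0],1],[[0,0,0],[0,0,0],1]]';python3 rel.py 0.6120 -0.0103 0.117 -6.4; python3 look.py r2
```

```text
turn [-0.  12.6  0.4] shift [-9.8  0.  -3.1]
5.65 [ 0.6213 -0.0094  0.1129] [-180.     6.2    5.7] [ 3.3  0.1 -3.1] 0.03991495575434479
time: 6.15
tool_pos: [0.6102, -0.0104, 0.1189]
ee_rot: [3.141, -0.112, 0.098]
wrist_force: [0.7, 0.8, 2.7]
width: 0.0399
turn [-0.   0.   0.3] shift [1.6 0.  2.1]
6.15 [ 0.6102 -0.0104  0.1189] [180.   -6.4   5.6] [0.7 0.8 2.7] 0.03989872355502443
time: 6.35
tool_pos: [0.6111, -0.0104, 0.1188]
ee_rot: [3.142, -0.108, 0.099]
wrist_force: [-3.6, -0.3, 7.5]
width: 0.04
turn [-0.   0.2  0.4] shift [ 0.7 -0.   1.9]
6.35 [ 0.6111 -0.0104  0.1188] [180.   -6.2   5.7] [-3.6 -0.3  7.5] 0.039973019343147356
red [412 221  12   4  32] [417.6 222. ] [0.899  0.2282 0.0322]
red [412 227  12   5  56] [417.1 229. ] [0.8979 0.2263 0.0118]
red [380 242   9   5  38] [384.2 244.1] [ 0.6067 -0.0113  0.1517]
red [349 245  20  26 283] [360.2 259.6] [0.6125 0.0709 0.0729]
red [338 267   9   6  27] [341.9 269.3] [0.5657 0.0684 0.0684]
red [369 275   5   3  13] [371.  275.8] [ 0.5792 -0.0153  0.0926]
```

View pics/r2.png

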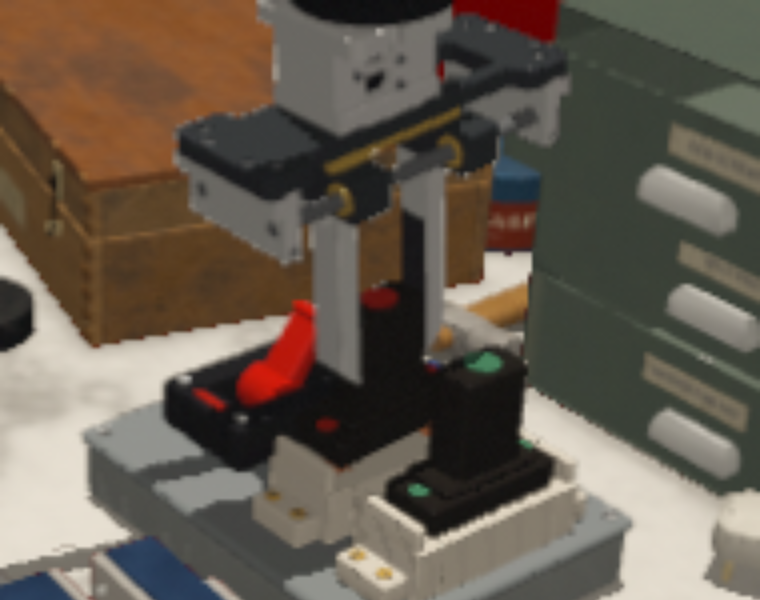

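Both ends are past their first click: front about 7 mm up, back about 13 mm, both still in their slots. Another rock back will pass the front's second click.

```bash
python3 -m jog '[[[0,-2.3,0],[2,0,-1],1],[[0,-4.6,0],[4,0,-2],1],[[0,-6.9,0],[6,0,-3],1],[[0,-9.2,0],[7.8,0,-3.9],1],[[0,-9.2,0],[7.8,0,-3.9],1]]';python3 -m jog '[[[0,0,0],[0,0,0],1],[[0,0,0],[0,0,0],1]]';python3 rel.py 0.6164 -0.0099 0.1485; python3 look.py r3
```

```text
time: 6.9
tool_pos: [0.6207, -0.0094, 0.1234]
ee_rot: [3.142, 0.05, 0.099]
wrist_force: [-1.0, 0.3, 5.6]
width: 0.0398
time: 7.1
tool_pos: [0.6205, -0.0094, 0.1234]
ee_rot: [3.142, 0.048, 0.099]
wrist_force: [1.6, 1.2, 6.3]
width: 0.04
turn [0.  2.7 0.4] shift [ -5.3   0.1 -24.8]
7.1 [ 0.6205 -0.0094  0.1234] [180.    2.7   5.7] [1.6 1.2 6.3] 0.03995393494961472
red [413 221  11   4  31] [417.7 222. ] [0.8977 0.2279 0.0322]
red [412 227  12   5  56] [417.1 229. ] [0.8988 0.2271 0.0122]
red [387 238   8   4  28] [390.5 239.6] [ 0.6216 -0.0116  0.1568]
red [349 245  25  27 317] [361.2 258.7] [0.6152 0.0696 0.0759]
red [338 267   9   5  21] [341.4 268.9] [0.5667 0.0702 0.0682]
red [372 269   5   3  11] [373.7 270.2] [ 0.585  -0.0126  0.1024]
```

The front is up about 16 mm, past its second click. Now I level it and lift clear.

```bash
python3 -m jog '[[[0,1,0],[-2,0,-5],1],[[0,2,0],[-4,0,-10],1],[[0,2.7,0],[-5.3,0,-15],1],[[0,2.7,0],[-5.3,0,-20],1],[[0,2.7,0],[-5.3,0,-25],1]]';python3 -m jog '[[[0,0,0],[0,0,0],1],[[0,0,0],[0,0,0],1],[[0,0,0],[0,0,0],1]]';python3 rel.py 0.6164 -0.0099 0.1485; python3 look.py r4
```

```text
time: 7.65
tool_pos: [0.6142, -0.0101, 0.1477]
ee_rot: [-3.141, 0.004, 0.098]
wrist_force: [0.5, 0.0, -2.0]
width: 0.0396
time: 7.95
tool_pos: [0.6147, -0.01, 0.1471]
ee_rot: [-3.141, 0.004, 0.099]
wrist_force: [0.1, -0.5, -1.7]
width: 0.0397
turn [-0.   0.2  0.4] shift [ 1.7  0.1 -1.4]
7.95 [ 0.6147 -0.01    0.1471] [-180.     0.2    5.7] [ 0.1 -0.5 -1.7] 0.03971458592607733
red [413 221  11   4  30] [417.7 222. ] [0.8986 0.2276 0.0326]
red [385 227   8   5  29] [388.4 229.4] [ 0.6131 -0.0128  0.1806]
red [412 227  12   5  56] [417.1 229. ] [0.8994 0.2278 0.0121]
red [349 245  25  26 296] [360.8 258.5] [0.613  0.0698 0.0779]
red [371 260   5   3  11] [372.7 260.8] [ 0.5808 -0.0138  0.1244]
red [338 267   9   5  21] [341.4 268.9] [0.5663 0.0718 0.0679]
```

View pics/r4.png

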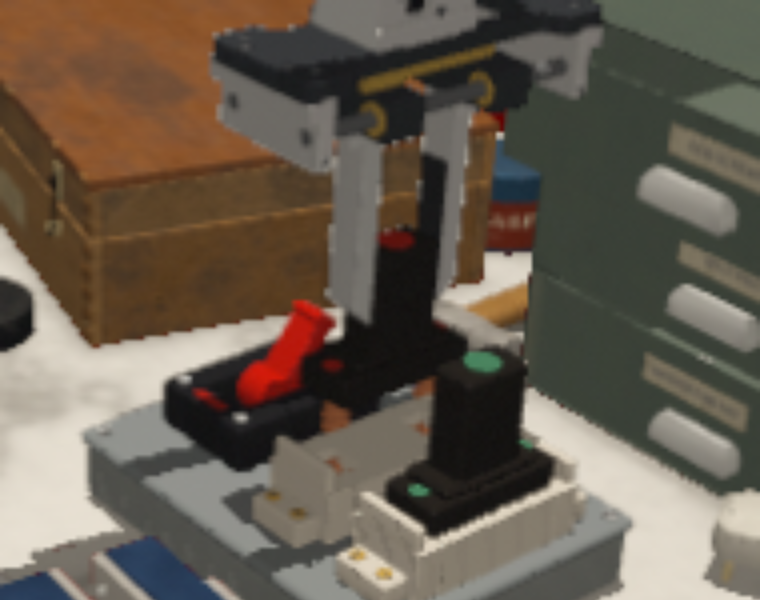

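The blades are free and about 19 mm clear. The carrier is level and held, the wrist force matches its weight (-1.7 N), green is seated and the lever is OFF. Handing in.

```bash
python3 -m jog '[[[0,0,0],[0,0,0],1],[[0,0,0],[0,0,0],1],[[0,0,0],[0,0,0],1]]'; python3 -c "
from bench import robot,close_job
print(robot.get_obs()['qvel'].round(4)); print(close_job())"
```

```text
time: 8.3
tool_pos: [0.6148, -0.01, 0.1473]
ee_rot: [-3.141, 0.004, 0.099]
wrist_force: [0.8, 0.1, -1.0]
width: 0.0399
[-0.0005 -0.0019  0.0005 -0.0015 -0.001   0.0003]
the job is handed in; nothing more can be done
None
```

The job is handed in at 8.3 s of the 58 s allowed; no verdict is reported, so what follows rests on my own checks.

I threw the isolator lever to OFF and took the red carrier by its grip. I then rocked it front, back and front again, and lifted it level over its own base.

- **Rocks:** after the first rock the front was up about 7 mm. After the second the back was up about 13 mm with the front still at about 7 mm. After the third the front was at about 16 mm. Both blades were still in their slots through the first two, judged steps. These lifts come from camera positions of the red discs, so they are good to about 2 mm.
- **Final state:** the blades are about 19 mm clear, the carrier is within about 0.2° of level, and it sits about 2 mm sideways from where it started. It is gripped at 39.9 mm and still.
- **Wrist force:** about 1 to 2 N downward at the end, which is just the carrier's weight.
- **Rest of the scene:** in the last picture the lever is at OFF and the green carrier is seated. The arm went nowhere near the tools, but I did not re-measure their positions.
- **Disagreement:** estimates of the unit's yaw ranged from 4.4° to 6.3°. I used about 5.5°, and nothing in the grip or the lift suggested it was off.

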